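# Close and latch the tool locker

### The job

Gently push the open door of the small teak tool locker fully shut with the fingertips, without slamming it. Then push the iron latch bar over and down until it lies level across the shut door. Leave the loose things on the bench where they are, and finish clear of everything.

Things in the scene. Friction and masses are not known exactly. Their poses are not given: they have to be found in the camera images.
- locker: Teak tool locker fixed to the bench, 200 deep (x) x 210 wide (y) x 160 mm high; origin: centre of its underside. Its -x is out of the front, +y along the front from hinge side to latch side. Carcass front at x = -100 mm. The door overlaps it from y = -95 to +55 mm; the fixed jamb with the latch pivot is beside it, y = +60 to +105 mm. The roof is bare.
- door (a joint): Opening angle of the locker door in rad about a vertical hinge: 0 = fully shut against its stop, grows as the free edge swings out of the front (locker -x). Starts between about 0.45 and 0.9. Friction holds it where it is left (about 0.12 N m).
- door_hinge (a point): Point on the door's vertical hinge axis, 130 mm above the bench (locker x = -100, y = -95 mm). Its axes turn with the door: +y from the hinge along the door to its free edge, -x out of the door's outer face.
- door_push (a point): Clear patch on the door's outer face: 80 mm from the hinge, 130 mm above the bench. Axes turn with the door: -x out of the outer face, +y to the free edge. Panel 148 wide x 18 thick, 12 to 152 mm above the bench. A knob (24 mm wide) sticks out 26 mm at 75 mm from the hinge, 60 mm up; an iron keeper sticks out 30 mm at 125 mm from the hinge, 105 to 119 mm up.
- latch (a joint): Angle of the iron latch bar in rad about a level pivot square to the locker front: 0 = level across the door, resting at its stop (bar pointing to locker -y), 1.57 = straight up, more = leaning away from the door towards locker +y. Starts between 1.5 and 1.85, stop at 2.0. Friction holds it where it is left; it takes 1 to 4 N at the stud to move.
- latch_pivot (a point): Pivot axis of the latch bar at the bar's mid-plane: 120 mm above the bench, locker x = -138, y = +75 mm (38 mm in front of the carcass, 20 mm in front of the shut door's face). The bar is 10 mm thick (locker x), 18 mm deep and ends 85 mm from the pivot.
- latch_stud (a point): Middle of the length of the round stud near the end of the latch bar, 75 mm from the pivot. The stud is 16 mm in diameter and sticks out of the bar's front 30 mm along locker -x (locker x = -143 to -173 mm); this point is at locker x = -158 mm.
- whetstone: Loose round black whetstone lying flat, 80 mm in diameter, 22 mm high; origin: centre of its underside. Leave alone.
- key_peg: Loose carved wooden key peg standing upright, 32 mm in diameter, 72 mm high; origin: centre of its underside. Leave alone.
- gangsa_key: Loose bronze gangsa key lying flat, 220 (x) x 50 x 12 mm; origin: centre of its underside. Leave alone.
- mallet: Loose wooden mallet lying down, about 255 mm long along its x, head 94 mm across (y) at +100 mm, 30 mm high; origin on the bench near mid-handle. Leave alone.
- file_handle: Loose brass file handle lying down, 110 (x) x 22 x 22 mm; origin: under the middle of the brass. Leave alone.
- tuning_bowl: Loose terracotta bowl, 90 mm in diameter, 45 mm high; origin: centre of its underside. Leave alone.

How it is judged:
By the outcome, as a careful person would: the job done as asked, in the order asked, and still so for the second after the job is handed in, with the robot touching nothing.
It also fails if it takes over 54 s, if anything falls off the work surface, if the arm or the gripper's body presses on something with over 40 N, if the wrist force passes 120 N, or if a joint passes its speed limit or range.

### The arm

A 6-joint arm with a two-finger parallel gripper is mounted at the origin on the work surface. World frame = base frame: x ahead of the robot, y to its left, z up, the work surface at z = 0. Lengths are in m, angles in degrees, forces in N, time in s.
With the tool pointing down it reaches from about 0.275 to 0.725 m from the base axis. Payload 15.9 kg.
Tool frame: the origin (TCP) lies midway between the tips of the shut fingers; the grasp point (between the pads) lies 19 mm behind it; x points along the fingers, z is the direction in which the jaws open and shut, and the axes are right-handed (so a half turn about x gives the same grasp; the last joint's range is limited). The gripper opens to 85 mm and grips with 20 to 120 N. Pads are 22 mm wide; open, the fingers measure 114 mm over their backs; the gripper's body (76 mm by 85 mm) begins 54 mm behind the grasp point. The pads swing forward as they close: fully open they stand 13 mm farther back than shut.
Start: joints at [68.067, 12.198, -1.971, 75.831, 0, 90], TCP at [0.187, 0.464, 0.231] pointing down, gripper open.
Joint ranges: [-170.91, 170.91], [-42.67, 98.43], [-65.05, 77.54], [-120.47, 116.71], [-90, 82.35], [-180, 180]. Speed limits (degrees/s): [108.29, 108.29, 136.94, 147.25, 180, 180].

### API

Orientations are given as a 3x3 rotation matrix whose columns are the frame's x, y, z axes.
In Python, from plant import env, cams gives the robot as it stands. The module is installed in compiled form; this text tells all that it offers.
- The arm moves only by the shell command python3 -m inch 'ROWS' [OPENING] [FORCE]. ROWS is JSON, a list of rows, each an object of numbers: "tx", "ty", "tz": the shift along the tool's x, y, z in m; "spin": the turn about the tool's x in degrees. A call has 1 to 10 rows; each row shifts and turns the pose as measured when the row begins, along the tool's axes as they then stand; what a row does not reach is not made up. A row lasts 1/8 s, in which the tool goes at most 62.5 mm and 10.7 degrees, less where a joint would pass 70% of its speed; a pose out of reach is approached as far as the arm can. A call is refused whole if a number of a shift passes 0.0625 or a number of a turn 10.7, either way. A call with a gripper value outside its range is refused whole. OPENING is the closure in counts, from 0 (fully open) to 255 (shut), set as the call begins (- or left out, the last holds). The fingers move at their own pace and stop on an object; FORCE is the grip in N (left out, the last holds). Time passes only in rows, so rows that do not move let the fingers close. It gives the time, the measured TCP pose, the force and the opening at its end, in the units of the state.
- env.get_state(): the state, without advancing time (a new reading comes with each control period).
- cams.snapshot(name): name is "side" or "top" or "wrist"; returns the picture (384x512x3 uint8, red, green, blue); there is no depth.
- cams.get_calibration(name): a dict with "mtx" (3x3 intrinsics, pixels), "dist" ([k1, k2, p1, p2, k3] as OpenCV has them; the pictures are not rectified), "R" (3x3) and "t" (3): a world point X has camera coordinates R X + t. Camera axes: x right, y down, z forward; pixel columns grow to the right and rows downward; lengths in m; the calibration is good to about 2 mm. A picture is of the moment at which its call begins: read the wrist's pose just before it. get_calibration takes no time and is no camera call; for the wrist camera it gives the pose at the moment of the call.
- env.finish_job(): hands the job in, once; it reports no verdict.
The state is a dict: "clock": time; "q": joint angles; "qd": joint speeds; "tau": joint torques, N m; "eef_pos": TCP position; "eef_rot": TCP orientation; "ft_force": force on the tool from outside, world axes, zero at the start; "moment": the same for the moment, N m; "width": opening from 0.0 (shut) to 1.0 (fully open).
Only numpy, scipy, OpenCV 4.12 (cv2) and the standard library are available. Lean on these libraries where they do the work, as an engineer would, in place of code of your own. Each camera call takes 0.05 s, during which the arm holds its last target.

## Working session

There is one attempt and no reset: what is moved stays moved. The work goes in short steps, Python scripts to look and compute and a shell command to move; the robot and the scene stay as the last step left them, time stands still between calls to the robot, and variables do not carry over. Pictures are saved under pics/ and viewed, and the job is handed in when it is done.

```bash
mkdir -p pics
cat > h.py <<'E'
import numpy as np, cv2
from plant import env, cams
np.set_printoptions(precision=4, suppress=True)
def snap(name, fn):
    c=cams.get_calibration(name); im=cams.snapshot(name)
    cv2.imwrite('pics/'+fn+'.png', im[:,:,::-1]); 
    return im,c
def ray(c,px):
    m=np.array(c['mtx']);d=np.array(c['dist']);R=np.array(c['R']);t=np.array(c['t'])
    u=cv2.undistortPoints(np.array([[px]],float),m,d)[0,0]
    o=-R.T@t; v=R.T@np.array([u[0],u[1],1]); return o,v/np.linalg.norm(v)
def onz(c,px,z):
    o,v=ray(c,px); return o+v*(z-o[2])/v[2]
def tri(c1,p1,c2,p2):
    o1,v1=ray(c1,p1);o2,v2=ray(c2,p2)
    A=np.stack([v1,-v2],1); s=np.linalg.lstsq(A,o2-o1,rcond=None)[0]
    a=o1+s[0]*v1;b=o2+s[1]*v2
    return (a+b)/2,np.linalg.norm(a-b)
def proj(c,X):
    p,_=cv2.projectPoints(np.atleast_2d(np.array(X,float)),cv2.Rodrigues(np.array(c['R']))[0],np.array(c['t']),np.array(c['mtx']),np.array(c['dist']))
    return p[:,0]
E
python3 - <<'E'
from h import *
for n in ['top','side','wrist']:
    im,c=snap(n,n+'0'); print(n, -np.array(c['R']).T@np.array(c['t']), np.array(c['R'])[2])
s=env.get_state(); print(s)
E
```

```text
top [0.3717 0.0109 1.1954] [ 0.1937 -0.0338 -0.9805]
side [ 0.2804 -0.5822  0.7826] [ 0.3349  0.6168 -0.7123]
wrist [0.123  0.4891 0.3729] [ 0.2472 -0.1008 -0.9637]
{'clock': 0.15, 'q': array([68.0674, 12.2183, -1.9997, 75.8296,  0.0004, 90.0026]), 'qd': array([ 0.0201, -0.0352,  0.0628,  0.1454,  0.109 , -0.0212]), 'tau': array([ -0.0008, -68.6398,  48.7253,   0.0128,  -0.    ,  -0.    ]), 'eef_pos': array([0.1867, 0.4636, 0.2309]), 'eef_rot': array([[-0.0003, -0.9276,  0.3736],
       [-0.0008,  0.3736,  0.9276],
       [-1.    ,  0.    , -0.0008]]), 'ft_force': array([-0.3124,  0.1427,  0.1012]), 'moment': array([-0.0004, -0.0257,  0.072 ]), 'width': 0.9995276892680816}
```

View pics/top0.png

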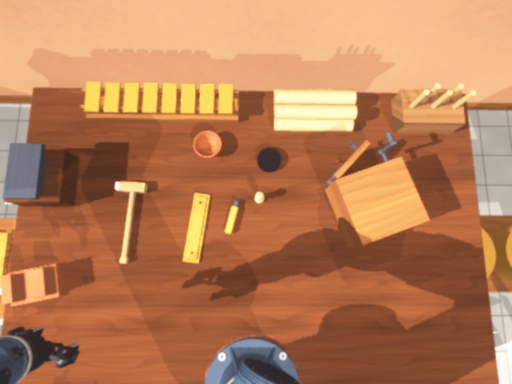

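View pics/side0.png

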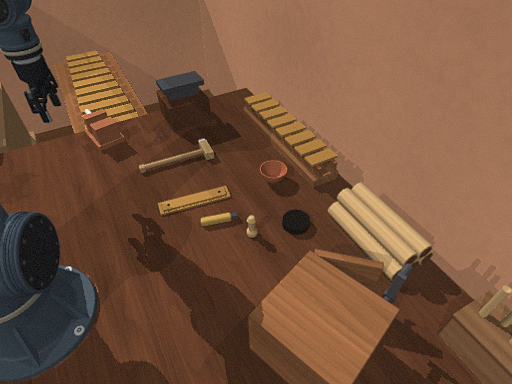

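View pics/wrist0.png

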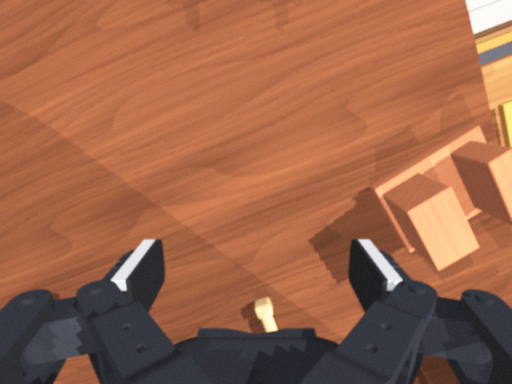

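Run:
```python
import cv2
a=cv2.imread('pics/top0.png')[115:265,300:450]; cv2.imwrite('pics/topz.png',cv2.resize(a,(600,600),interpolation=cv2.INTER_CUBIC))
a=cv2.imread('pics/side0.png')[230:384,240:440]; cv2.imwrite('pics/sidez.png',cv2.resize(a,(779,600),interpolation=cv2.INTER_CUBIC))
```

```text
(no output)
```

View pics/topz.png

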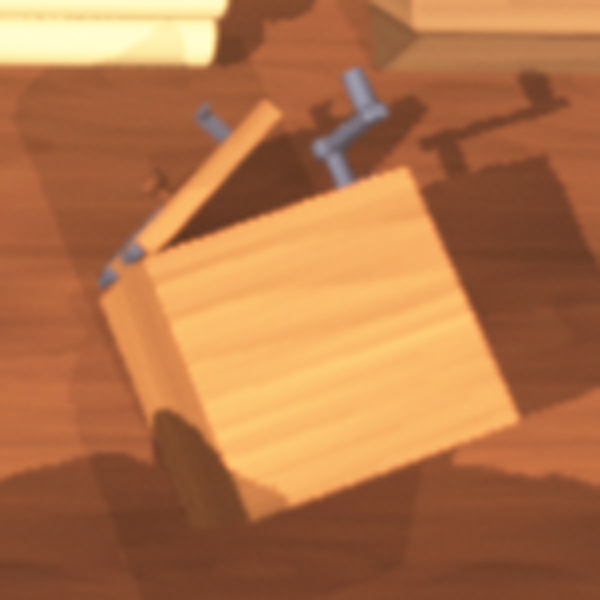

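View pics/sidez.png

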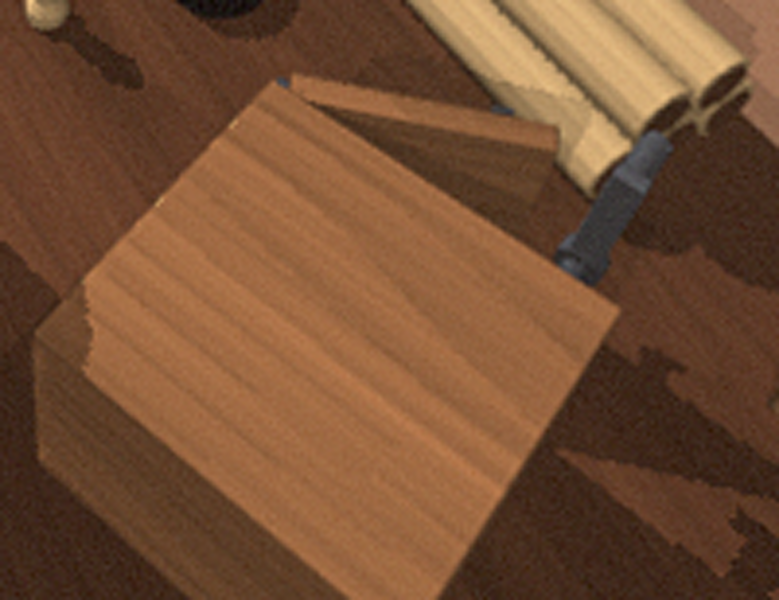

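Run:
```python
from h import *
T=cams.get_calibration('top');S=cams.get_calibration('side')
t=lambda x,y:(300+(x+.5)/4-.5,115+(y+.5)/4-.5)
s=lambda x,y:(240+(x+.5)/3.895-.5,230+(y+.5)/3.896-.5)
for n,a,b in [('FH',t(148,255),s(280,82)),('FL',t(410,167),s(619,310)),('doorOuterTop',t(268,100),s(557,126)),('doorInner',t(284,114),s(555,149)),('studtip',t(352,74),s(656,140))]:
    print(n,tri(T,a,S,b), onz(T,a,.16), onz(S,b,.16))
C={k:onz(T,t(*v),.16) for k,v in dict(FH=(148,255),FL=(410,167),BL=(519,420),BH=(250,521)).items()}
print(C); c=sum(C.values())/4; print('c',c)
print([np.linalg.norm(C[a]-C[b]) for a,b in [('FH','FL'),('FL','BL'),('BL','BH'),('BH','FH')]])
yax=(C['FL']-C['FH'])+(C['BL']-C['BH']); xax=(C['BL']-C['FL'])+(C['BH']-C['FH'])
print(np.degrees(np.arctan2(yax[1],yax[0])),np.degrees(np.arctan2(xax[1],xax[0])))
```

```text
FH (array([ 0.602 , -0.2416,  0.1597]), np.float64(0.0007176611964390898)) [ 0.6023 -0.2417  0.16  ] [ 0.6015 -0.2417  0.16  ]
FL (array([ 0.6676, -0.4356,  0.1634]), np.float64(0.0033051001267519493)) [ 0.6701 -0.438   0.16  ] [ 0.6679 -0.4343  0.16  ]
doorOuterTop (array([ 0.7213, -0.3368,  0.1547]), np.float64(0.0018711550921186087)) [ 0.7204 -0.3355  0.16  ] [ 0.7165 -0.3387  0.16  ]
doorInner (array([ 0.71  , -0.3478,  0.1552]), np.float64(0.0026758760516328054)) [ 0.7097 -0.3469  0.16  ] [ 0.7053 -0.3492  0.16  ]
studtip (array([ 0.7275, -0.3843,  0.1985]), np.float64(6.188686000629657e-05)) [ 0.7413 -0.3996  0.16  ] [ 0.757  -0.3713  0.16  ]
{'FH': array([ 0.6023, -0.2417,  0.16  ]), 'FL': array([ 0.6701, -0.438 ,  0.16  ]), 'BL': array([ 0.4843, -0.5027,  0.16  ]), 'BH': array([ 0.4126, -0.306 ,  0.16  ])}
c [ 0.5423 -0.3721  0.16  ]
[np.float64(0.20771451687601672), np.float64(0.19676818982851316), np.float64(0.20932791875338486), np.float64(0.20026391226328885)]
-70.46160675906228 -161.04931270855855
```

```bash
python3 -m inch '[{"tx":-0.02},{"ty":-0.047,"tz":-0.036,"tx":-0.01},{"ty":-0.047,"tz":-0.036,"tx":-0.01},{"ty":-0.047,"tz":-0.036,"tx":-0.01},{"ty":-0.047,"tz":-0.036},{"ty":-0.047,"tz":-0.036},{"ty":-0.047,"tz":-0.036},{"ty":-0.047,"tz":-0.036},{"ty":-0.047,"tz":-0.036},{"ty":-0.047,"tz":-0.036}]' 255 40
python3 -c "
from h import *
s=env.get_state();print(s['q'],s['eef_pos'],s['eef_rot'],s['width'])"
```

```text
[68.0674 12.2183 -1.9997 75.8296  0.0004 90.0026] [0.1867 0.4636 0.2309] [[-0.0003 -0.9276  0.3736]
 [-0.0008  0.3736  0.9276]
 [-1.      0.     -0.0008]] 0.9995276892680816validation failed for argument at $[0]...
```

```bash
python3 -m inch '[{"tx":-0.02,"ty":0,"tz":0,"spin":0},{"tx":-0.01,"ty":-0.047,"tz":-0.036,"spin":0},{"tx":-0.01,"ty":-0.047,"tz":-0.036,"spin":0},{"tx":-0.01,"ty":-0.047,"tz":-0.036,"spin":0},{"tx":0,"ty":-0.047,"tz":-0.036,"spin":0},{"tx":0,"ty":-0.047,"tz":-0.036,"spin":0},{"tx":0,"ty":-0.047,"tz":-0.036,"spin":0},{"tx":0,"ty":-0.047,"tz":-0.036,"spin":0},{"tx":0,"ty":-0.047,"tz":-0.036,"spin":0},{"tx":0,"ty":-0.047,"tz":-0.036,"spin":0}]' 255 40
python3 -c "
from h import *
s=env.get_state();print(s['q'],s['eef_pos'],s['eef_rot'],s['width'])"
```

```text
clock: 1.4
eef_pos: [0.4642, -0.0066, 0.2821]
eef_rot: [[0.0, -0.93, 0.367], [-0.003, 0.367, 0.93], [-1.0, -0.001, -0.002]]
ft_force: [1.2, 1.3, -0.2]
width: -0.001
[-0.713   7.7661 -0.0304 82.1757 -0.1541 20.7973] [ 0.4642 -0.0066  0.2821] [[ 0.0005 -0.9304  0.3667]
 [-0.0027  0.3667  0.9303]
 [-1.     -0.0014 -0.0023]] -0.0011938008925385807
```

```bash
python3 -m inch '[{"tx":0,"ty":-0.05,"tz":-0.033,"spin":0},{"tx":0,"ty":-0.05,"tz":-0.033,"spin":0}]'
python3 -c "
from h import *
s=env.get_state();print(s['q'],s['eef_pos'])"
python3 -m inch '[{"tx":0,"ty":-0.05,"tz":-0.033,"spin":0},{"tx":0,"ty":-0.04,"tz":-0.03,"spin":0}]'
python3 -c "
from h import *
s=env.get_state();print(s['q'],s['eef_pos'],s['eef_rot'])"
python3 -m inch '[{"tx":-0.04,"ty":0,"tz":0,"spin":-10.5},{"tx":0.0,"ty":0,"tz":0,"spin":-10.5},{"tx":0,"ty":0,"tz":0,"spin":-10.5},{"tx":0,"ty":0,"tz":0,"spin":-9.5}]'
python3 -c "
from h import *
s=env.get_state();print(s['q'],s['eef_pos'],s['eef_rot'])
for n in ['top','side','wrist']:snap(n,n+'1')
"
```

```text
clock: 1.65
eef_pos: [0.5343, -0.1089, 0.2823]
eef_rot: [[0.001, -0.93, 0.367], [-0.002, 0.367, 0.93], [-1.0, -0.002, -0.002]]
ft_force: [0.6, 1.7, 0.5]
width: -0.0
[-11.4408  17.6576  12.545   84.8206  -0.1294  10.1205] [ 0.5343 -0.1089  0.2823]
clock: 1.9
eef_pos: [0.5964, -0.2046, 0.2818]
eef_rot: [[0.0, -0.93, 0.368], [-0.002, 0.368, 0.93], [-1.0, -0.001, -0.002]]
ft_force: [0.3, 0.7, 1.2]
width: 0.002
[-18.8775  29.2718  29.7582  90.4323  -0.1088   2.7357] [ 0.5964 -0.2046  0.2818] [[ 0.0003 -0.9297  0.3683]
 [-0.0021  0.3683  0.9297]
 [-1.     -0.001  -0.0019]]
clock: 2.4
eef_pos: [0.5973, -0.2086, 0.3191]
eef_rot: [[-0.004, -0.938, -0.347], [-0.001, -0.347, 0.938], [-1.0, 0.004, 0.001]]
ft_force: [0.3, -0.2, 0.1]
width: 0.0
[-19.1874  31.3888  38.7307  97.568   -0.1282 -39.4888] [ 0.5973 -0.2086  0.3191] [[-0.0045 -0.9379 -0.347 ]
 [-0.0008 -0.347   0.9379]
 [-1.      0.0045  0.0008]]
```

```bash
cat > kin.py <<'E'
import numpy as np
from scipy.optimize import least_squares, brentq
Q=np.radians([[12.2183,-1.9997,75.8296],[7.7661,-.0304,82.1757],[17.6576,12.545,84.8206],[29.2718,29.7582,90.4323],[31.3888,38.7307,97.568]])
P=np.array([[.1867,.4636,.2309],[.4642,-.0066,.2821],[.5343,-.1089,.2823],[.5964,-.2046,.2818],[.5973,-.2086,.3191]])
r=np.hypot(P[:,0],P[:,1]);z=P[:,2]
q2=Q[:,0];f=Q[:,0]-Q[:,1]
A=np.vstack([np.c_[np.sin(q2),np.cos(f),np.sin(f),np.ones(5),np.zeros(5)],np.c_[np.cos(q2),-np.sin(f),np.cos(f),np.zeros(5),np.ones(5)]])
s,_,rk,sv=np.linalg.lstsq(A,np.r_[r,z],rcond=None)
if __name__=='__main__':
    print(np.degrees(q2-Q[:,1]+Q[:,2]))
    print(s,sv,A@s-np.r_[r,z])
    A2=np.delete(A,3,1); s2=np.linalg.lstsq(A2,np.r_[r,z],rcond=None); print(s2[0],A2@s2[0]-np.r_[r,z])
E
python3 kin.py
```

```text
[90.0476 89.9722 89.9332 89.9459 90.2261]
[ 0.4865831   0.39356838  0.0703228  -0.00120007 -0.21628463] [3.84692688 3.15581655 0.44387296 0.20204424 0.06426823] [ 7.81900833e-04 -2.25401353e-04 -6.21507035e-04 -8.45436205e-04
  9.10443760e-04 -1.19855650e-04  1.87068043e-05  4.45128986e-05
  2.80160491e-05  2.86198984e-05]
[ 0.48561111  0.39276092  0.06926561 -0.21438905] [ 7.33885846e-04 -1.00077427e-04 -6.14717192e-04 -9.19069815e-04
  9.38528109e-04 -7.19427006e-07  1.33449024e-05  3.28828259e-05
  1.17268621e-05 -5.72351634e-05]
```

View pics/wrist1.png

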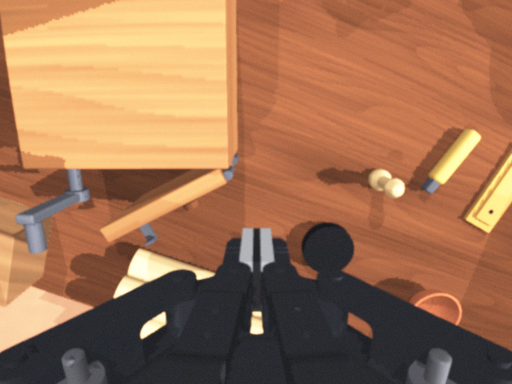

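View pics/side1.png

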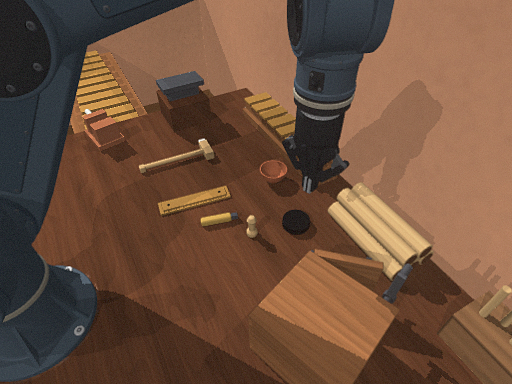

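View pics/top1.png

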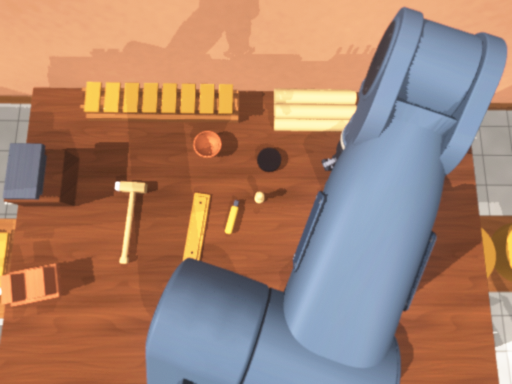

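```bash
cat > geo.py <<'E'
from h import *
C0=np.array([.5423,-.3721]); YAW=np.radians(-160.75)
def L2W(p):
    c,s=np.cos(YAW),np.sin(YAW); p=np.array(p,float)
    return np.array([C0[0]+c*p[0]-s*p[1],C0[1]+s*p[0]+c*p[1],p[2]])
def W2L(w):
    c,s=np.cos(YAW),np.sin(YAW); d=np.array(w[:2])-C0
    return np.array([c*d[0]+s*d[1],-s*d[0]+c*d[1],w[2]])
def door(a,along,out,z):  # point on door -> locker
    d=np.array([-np.sin(a),np.cos(a)]);n=np.array([-np.cos(a),-np.sin(a)])
    p=np.array([-.1,-.095])+along*d+out*n; return [p[0],p[1],z]
def latch(th,rad,x): return [x,.075-rad*np.cos(th),.12+rad*np.sin(th)]
E
python3 - <<'E'
from geo import *
import numpy as np
cw=cams.get_calibration('wrist')
pts=[[-.1,-.105,.16],[-.1,.105,.16],[.1,-.105,.16],[.1,.105,.16]]+[door(.48,a,o,.152) for a in(.001,.149) for o in (0,.018)]+[latch(1.6,.075,-.173),latch(1.6,.075,-.143),latch(1.6,.0,-.138)]
for n,fn in [('wrist','wrist1'),('side','side1')]:
    c=cams.get_calibration(n); im=cv2.imread(f'pics/{fn}.png'); im=cv2.resize(im,None,fx=2,fy=2,interpolation=cv2.INTER_CUBIC)
    for i,p in enumerate(pts):
        u=proj(c,L2W(p))[0]; cv2.circle(im,tuple(int(v) for v in (u+.5)*2),3,(255,0,255) if i<4 else (0,255,0) if i<8 else (255,255,0),1)
    cv2.imwrite(f'pics/ov_{fn}.png', im[100:560,0:600] if n=='wrist' else im[440:768,440:900])
E
```

```text
(no output)
```

View pics/ov_wrist1.png

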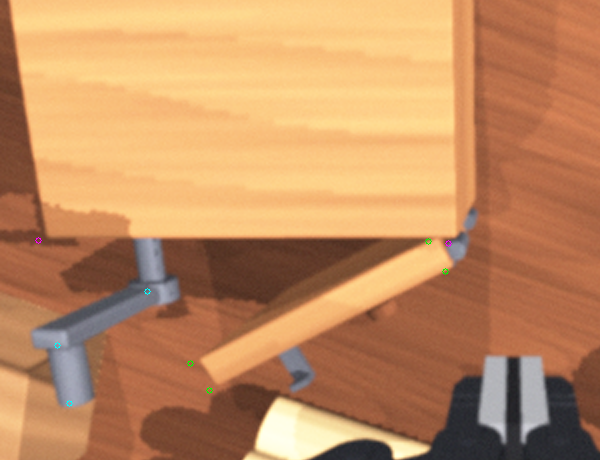

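View pics/ov_side1.png

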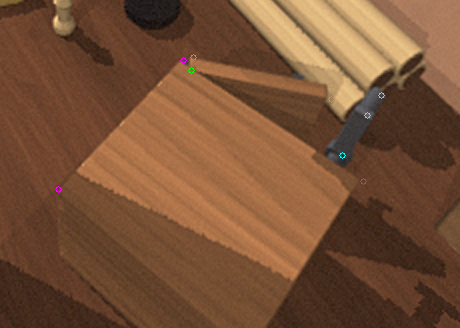

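Run:
```python
from geo import *
W=cams.get_calibration('wrist');S=cams.get_calibration('side');T=cams.get_calibration('top')
w=lambda x,y:(x/2-.25,(y+100)/2-.25); s=lambda x,y:(220+x/2-.25,220+y/2-.25); t=lambda x,y:(300+(x+.5)/4-.5,115+(y+.5)/4-.5)
for n,a,b,c in [('FH',w(455,238),s(184,61),t(148,255)),('FL',w(46,237),s(358,179),t(410,167)),('dOut',w(212,385),s(331,84),t(268,100)),('dIn',w(201,358),s(330,98),t(284,114)),('studtip',w(73,398),s(380,93),t(352,74)),('studbase',w(50,338),s(365,113),t(379,112)),('boss',w(163,288),s(338,155),t(324,148))]:
    for k,(p,q) in {'WS':((W,a),(S,b)),'TS':((T,c),(S,b)),'WT':((W,a),(T,c))}.items():
        X,e=tri(*p,*q); print(n,k,X,round(e*1000,1),'L',W2L(X))
```

```text
FH WS [ 0.6014 -0.2388  0.1575] 5.1 L [-0.0997 -0.1064  0.1575]
FH TS [ 0.6021 -0.2415  0.1608] 0.0 L [-0.0995 -0.1036  0.1608]
FH WT [ 0.5964 -0.2371  0.1784] 3.5 L [-0.0955 -0.1096  0.1784]
FL WS [ 0.6683 -0.4345  0.1598] 0.0 L [-0.0984  0.1004  0.1598]
FL TS [ 0.6678 -0.4357  0.1632] 3.0 L [-0.0975  0.1015  0.1632]
FL WT [ 0.6743 -0.444   0.1459] 0.4 L [-0.1009  0.1114  0.1459]
dOut WS [ 0.7251 -0.3379  0.1517] 4.2 L [-0.1838  0.028   0.1517]
dOut TS [ 0.7239 -0.3383  0.1544] 3.4 L [-0.1825  0.028   0.1544]
dOut WT [ 0.7236 -0.3383  0.1503] 0.9 L [-0.1823  0.0279  0.1503]
dIn WS [ 0.7145 -0.3489  0.1471] 4.8 L [-0.1702  0.0349  0.1471]
dIn TS [ 0.7133 -0.3502  0.1517] 1.8 L [-0.1686  0.0357  0.1517]
dIn WT [ 0.7167 -0.3528  0.1386] 2.8 L [-0.171   0.0393  0.1386]
studtip WS [ 0.7291 -0.3865  0.1958] 3.5 L [-0.1716  0.0752  0.1958]
studtip TS [ 0.7295 -0.386   0.1963] 2.5 L [-0.1722  0.0749  0.1963]
studtip WT [ 0.7295 -0.3873  0.1924] 1.0 L [-0.1718  0.076   0.1924]
studbase WS [ 0.6969 -0.3977  0.2016] 0.9 L [-0.1375  0.0751  0.2016]
studbase TS [ 0.6965 -0.3988  0.2045] 2.0 L [-0.1367  0.0761  0.2045]
studbase WT [ 0.7017 -0.4039  0.1925] 1.3 L [-0.14    0.0826  0.1925]
boss WS [ 0.6975 -0.3929  0.1123] 3.0 L [-0.1396  0.0708  0.1123]
boss TS [ 0.6986 -0.393   0.1126] 0.8 L [-0.1407  0.0712  0.1126]
boss WT [ 0.7023 -0.3982  0.0988] 0.7 L [-0.1424  0.0774  0.0988]
```

```bash
python3 -m inch '[{"tx":0.04,"ty":-0.02,"tz":-0.007,"spin":0},{"tx":0.04,"ty":-0.02,"tz":-0.007,"spin":0},{"tx":0.04,"ty":-0.02,"tz":-0.007,"spin":0}]'
python3 - <<'E'
from geo import *
s=env.get_state(); p=s['eef_pos'];R=s['eef_rot']
print(p,s['ft_force'])
for a,g in [(.49,.04),(.49,.01),(.49,0),(.4,0),(.3,0),(.2,0),(.1,0),(.05,0),(0,0),(0,-.005)]:
    X=L2W(door(a,.08,.018+.011*np.cos(a)+.0145*np.sin(a)+g,.135)); d=R.T@(X-p)
    print(a,g,X,np.hypot(*X[:2]),'cum tool',d)
E
```

```text
clock: 2.92
eef_pos: [0.6627, -0.209, 0.1996]
eef_rot: [[0.002, -0.946, -0.324], [-0.003, -0.324, 0.946], [-1.0, -0.001, -0.003]]
ft_force: [0.1, -0.8, 0.2]
width: 0.001
[ 0.6627 -0.209   0.1996] [ 0.1426 -0.7804  0.2312]
0.49 0.04 [ 0.7147 -0.2489  0.135 ] 0.7568153073275558 cum tool [ 0.0648 -0.0363 -0.0543]
0.49 0.01 [ 0.6944 -0.2709  0.135 ] 0.7453722551494631 cum tool [ 0.0649 -0.0099 -0.0686]
0.49 0 [ 0.6876 -0.2783  0.135 ] 0.7417883313500071 cum tool [ 0.0649 -0.0011 -0.0734]
0.4 0 [ 0.6841 -0.2861  0.135 ] 0.7415274724715314 cum tool [ 0.0649  0.0047 -0.0796]
0.3 0 [ 0.6793 -0.2943  0.135 ] 0.7403094521639652 cum tool [ 0.0649  0.012  -0.0858]
0.2 0 [ 0.6735 -0.3021  0.135 ] 0.7380999471731676 cum tool [ 0.0649  0.02   -0.0913]
0.1 0 [ 0.6667 -0.3091  0.135 ] 0.7348983515082584 cum tool [ 0.0649  0.0286 -0.0958]
0.05 0 [ 0.663  -0.3124  0.135 ] 0.732929523524721 cum tool [ 0.0649  0.0332 -0.0977]
0 0 [ 0.6591 -0.3154  0.135 ] 0.7307194444621067 cum tool [ 0.0649  0.0378 -0.0993]
0 -0.005 [ 0.6544 -0.3171  0.135 ] 0.7271814702317727 cum tool [ 0.0649  0.0428 -0.0993]
```

```bash
python3 -m inch '[{"tx":0,"ty":-0.036,"tz":0,"spin":0},{"tx":0.02,"ty":0,"tz":-0.027,"spin":0},{"tx":0.02,"ty":0,"tz":-0.027,"spin":0},{"tx":0.025,"ty":0,"tz":0,"spin":0}]'
python3 - <<'E'
from geo import *
s=env.get_state(); p=s['eef_pos'];R=s['eef_rot']
print(p,R,s['ft_force'],s['q'])
for a,g in [(.49,.04),(.49,.01),(.49,0),(.4,0),(.3,0),(.2,0),(.1,0),(.05,0),(0,0),(0,-.005)]:
    X=L2W(door(a,.08,.018+.011*np.cos(a)+.0145*np.sin(a)+g,.135)); d=R.T@(X-p)
    print(a,g,d)
snap('side','side2');snap('wrist','wrist2')
E
```

```text
clock: 3.42
eef_pos: [0.7136, -0.248, 0.127]
eef_rot: [[-0.007, -0.952, -0.306], [-0.001, -0.306, 0.952], [-1.0, 0.006, 0.001]]
ft_force: [0.6, 0.3, 0.8]
width: 0.003
[ 0.7136 -0.248   0.127 ] [[-0.0065 -0.9519 -0.3064]
 [-0.0006 -0.3064  0.9519]
 [-1.      0.0064  0.0014]] [0.576  0.3261 0.8022] [-19.1015  47.7564  39.9218  82.5077  -0.1549 -36.9456]
0.49 0.04 [-0.008  -0.0008 -0.0012]
0.49 0.01 [-0.0078  0.0253 -0.0159]
0.49 0 [-0.0078  0.034  -0.0208]
0.4 0 [-0.0077  0.0397 -0.0272]
0.3 0 [-0.0077  0.0469 -0.0336]
0.2 0 [-0.0077  0.0548 -0.0391]
0.1 0 [-0.0076  0.0634 -0.0438]
0.05 0 [-0.0076  0.0679 -0.0458]
0 0 [-0.0076  0.0725 -0.0475]
0 -0.005 [-0.0075  0.0775 -0.0476]
```

View pics/side2.png

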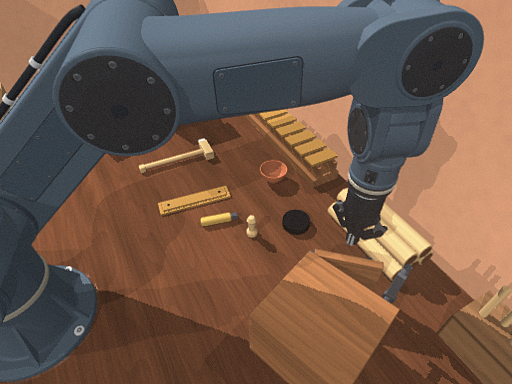

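View pics/wrist2.png

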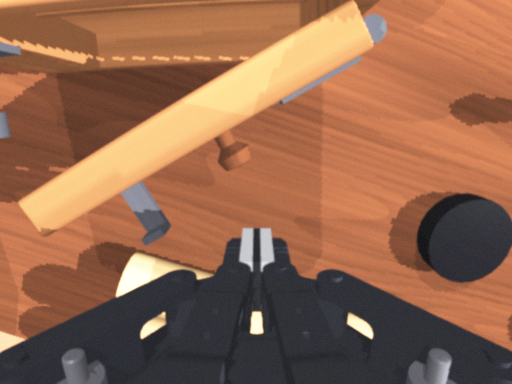

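```bash
python3 -m inch '[{"tx":-0.006,"ty":0.012,"tz":-0.008,"spin":0},{"tx":0,"ty":0.013,"tz":-0.008,"spin":0},{"tx":0,"ty":0.008,"tz":-0.005,"spin":0},{"tx":0,"ty":0.004,"tz":-0.004,"spin":0},{"tx":0,"ty":0.004,"tz":-0.003,"spin":0},{"tx":0,"ty":0.004,"tz":-0.003,"spin":0},{"tx":0,"ty":0.004,"tz":-0.003,"spin":0}]'
cat > chk.py <<'E'
from geo import *
s=env.get_state(); p=s['eef_pos'];R=s['eef_rot']
print('L',W2L(p),'F tool',R.T@s['ft_force'],'Y axis L', W2L([*(C0+R[:2,1]),0])[:2],'tilt',R[2])
for a,g in [(.3,0),(.2,0),(.1,0),(.05,0),(0,0),(0,-.005)]:
    X=L2W(door(a,.08,.018+.011*np.cos(a)+.0145*np.sin(a)+g,.135)); d=R.T@(X-p)
    print(a,g,d)
E
python3 chk.py; python3 -c "
from h import *
snap('wrist','wrist3')"
```

```text
clock: 4.4
eef_pos: [0.6741, -0.2962, 0.1363]
eef_rot: [[-0.007, -0.952, -0.305], [0.0, -0.305, 0.952], [-1.0, 0.006, 0.003]]
ft_force: [-0.1, 2.3, 0.4]
width: -0.001
L [-0.1494 -0.0282  0.1363] F tool [-0.3977 -0.6309  2.2273] Y axis L [ 0.9996 -0.0261] tilt [-1.      0.0064  0.0025]
0.3 0 [ 0.0012 -0.0056  0.0002]
0.2 0 [ 0.0013  0.0024 -0.0054]
0.1 0 [ 0.0013  0.0109 -0.0101]
0.05 0 [ 0.0013  0.0154 -0.012 ]
0 0 [ 0.0014  0.0201 -0.0137]
0 -0.005 [ 0.0014  0.0251 -0.0139]
```

View pics/wrist3.png

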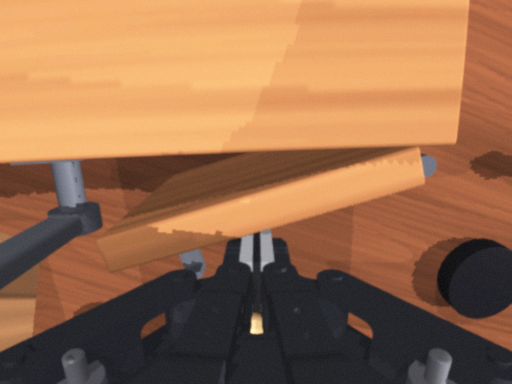

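```bash
python3 -m inch '[{"tx":0,"ty":0.004,"tz":-0.003,"spin":0},{"tx":0,"ty":0.004,"tz":-0.003,"spin":0},{"tx":0,"ty":0.003,"tz":-0.002,"spin":0},{"tx":0,"ty":0.003,"tz":-0.002,"spin":0},{"tx":0,"ty":0.002,"tz":-0.001,"spin":0}]'
python3 chk.py
```

```text
clock: 5.08
eef_pos: [0.6612, -0.313, 0.1363]
eef_rot: [[-0.007, -0.952, -0.305], [0.0, -0.305, 0.952], [-1.0, 0.007, 0.002]]
ft_force: [0.1, 1.4, -0.2]
width: 0.001
L [-0.1318 -0.0166  0.1363] F tool [ 0.164 -0.548  1.344] Y axis L [ 0.9996 -0.0263] tilt [-1.      0.0065  0.0024]
0.3 0 [ 0.0012 -0.0229  0.0123]
0.2 0 [ 0.0012 -0.015   0.0067]
0.1 0 [ 0.0012 -0.0064  0.002 ]
0.05 0 [ 0.0013 -0.0019  0.0001]
0 0 [ 0.0013  0.0027 -0.0016]
0 -0.005 [ 0.0013  0.0077 -0.0018]
```

```bash
python3 -m inch '[{"tx":0,"ty":0.002,"tz":0,"spin":0},{"tx":0,"ty":0.002,"tz":0,"spin":0}]'
python3 chk.py | head -1; python3 -m inch '[{"tx":0,"ty":0.002,"tz":0,"spin":0},{"tx":0,"ty":0.002,"tz":0,"spin":0}]'
python3 chk.py | head -1;python3 -c "
from h import *
snap('wrist','wrist4')"
```

```text
clock: 5.32
eef_pos: [0.6584, -0.3143, 0.1365]
eef_rot: [[-0.004, -0.952, -0.305], [0.0, -0.305, 0.952], [-1.0, 0.004, 0.002]]
ft_force: [16.6, 3.3, -5.4]
width: -0.002
L [-0.1286 -0.0163  0.1365] F tool [  5.2834 -16.867   -1.9725] Y axis L [ 0.9997 -0.026 ] tilt [-1.      0.0042  0.0016]
clock: 5.58
eef_pos: [0.6584, -0.3143, 0.1366]
eef_rot: [[0.003, -0.952, -0.307], [0.002, -0.307, 0.952], [-1.0, -0.003, 0.001]]
ft_force: [17.1, 1.5, -8.1]
width: 0.001
L [-0.1287 -0.0163  0.1366] F tool [  8.1711 -16.7001  -3.8283] Y axis L [ 0.9997 -0.0237] tilt [-1.     -0.0034  0.0008]
```

View pics/wrist4.png

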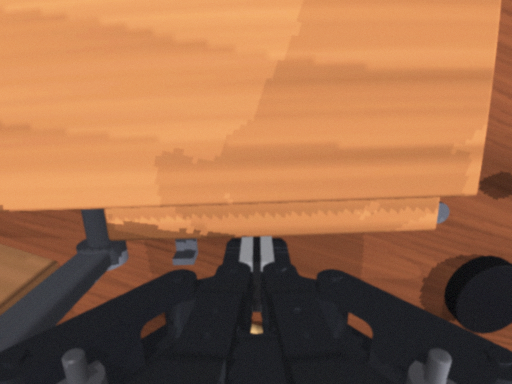

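```bash
python3 -m inch '[{"tx":0,"ty":-0.01,"tz":0,"spin":0},{"tx":0,"ty":-0.02,"tz":0,"spin":0},{"tx":-0.04,"ty":0,"tz":0,"spin":0},{"tx":-0.03,"ty":0,"tz":0,"spin":0}]'
python3 chk.py | head -1;python3 -c "
from h import *
snap('wrist','wrist5');snap('side','side5')"
```

```text
clock: 6.12
eef_pos: [0.6859, -0.3042, 0.206]
eef_rot: [[-0.001, -0.952, -0.307], [0.003, -0.307, 0.952], [-1.0, 0.0, 0.003]]
ft_force: [0.3, 0.2, 0.0]
width: -0.003
L [-0.1579 -0.0167  0.206 ] F tool [-0.0473 -0.2986  0.1009] Y axis L [ 0.9997 -0.0235] tilt [-1.      0.0003  0.0034]
```

View pics/wrist5.png

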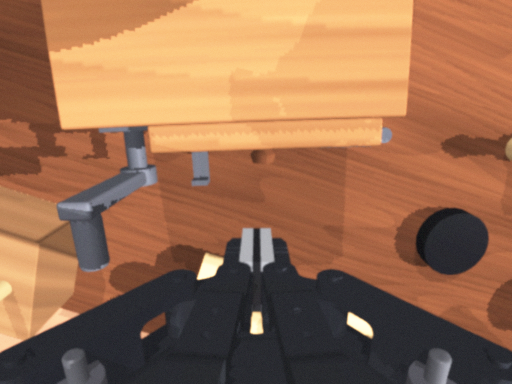

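View pics/side5.png

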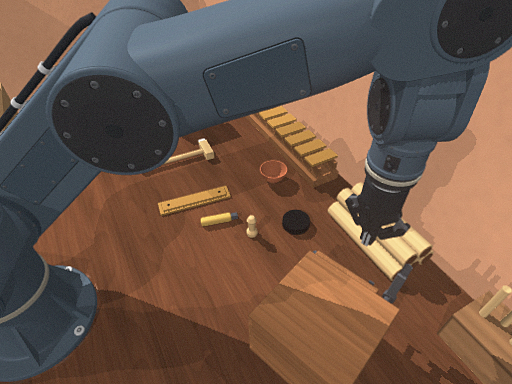

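Run:
```python
from geo import *
W=cams.get_calibration('wrist')
a=cv2.imread('pics/wrist5.png')[80:300,20:220]; cv2.imwrite('pics/w5z.png',cv2.resize(a,None,fx=2.7,fy=2.7,interpolation=cv2.INTER_CUBIC))
S=cams.get_calibration('side')
s=lambda x,y:(220+x/2-.25,220+y/2-.25)
X,e=tri(W,(93,264),S,s(380,93));print(X,e,W2L(X))
for n,p in [('hinge-front roof',[-.1,-.105,.16]),('FL',[-.1,.105,.16]),('doortop out free',[-.118,.055,.152]),('doortop out hinge',[-.118,-.093,.152])]: print(n,proj(W,L2W(p)))
for th in (1.5,1.6,1.7,1.8): print(th,proj(W,L2W(latch(th,.075,-.173))),proj(W,L2W(latch(th,.085,-.133))),proj(W,L2W(latch(th,.085,-.143))))
```

```text
[ 0.7312 -0.3861  0.1953] 0.0008928619105215902 [-0.1737  0.0755  0.1953]
hinge-front roof [[401.1936 119.3231]]
FL [[ 55.584  128.1568]]
doortop out free [[142.9213 152.8707]]
doortop out hinge [[374.6635 147.6805]]
1.5 [[102.7505 263.1834]] [[ 81.9241 200.2013]] [[ 85.3564 219.2069]]
1.6 [[ 89.7356 263.3882]] [[ 65.3743 200.6402]] [[ 69.064  219.5775]]
1.7 [[ 77.5695 262.9304]] [[ 50.1213 200.5637]] [[ 54.0179 219.3407]]
1.8 [[ 66.4984 261.8359]] [[ 36.5088 199.9879]] [[ 40.5553 218.5199]]
```

View pics/w5z.png

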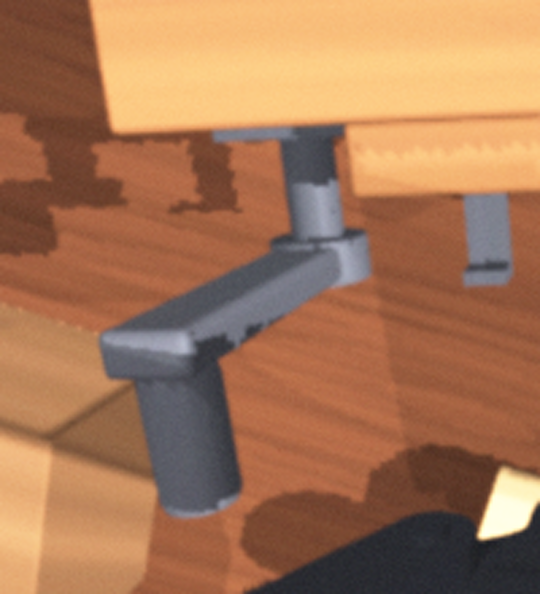

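```bash
python3 -m inch '[{"tx":0,"ty":0.044,"tz":0,"spin":0},{"tx":0,"ty":0.044,"tz":0,"spin":0},{"tx":0,"ty":0,"tz":-0.034,"spin":0},{"tx":0,"ty":0,"tz":-0.034,"spin":0},{"tx":0,"ty":0,"tz":0,"spin":-1.3},{"tx":0,"ty":0,"tz":0,"spin":0}]' 0
python3 chk.py | head -1;python3 -c "
from h import *
snap('wrist','wrist6');snap('side','side6')"
```

```text
clock: 6.98
eef_pos: [0.6172, -0.3949, 0.1968]
eef_rot: [[-0.014, -0.944, -0.33], [0.01, -0.33, 0.944], [-1.0, 0.01, 0.014]]
ft_force: [0.1, 0.2, -0.3]
width: 1.0
L [-0.0632  0.0463  0.1968] F tool [ 0.2965 -0.2162  0.1544] Y axis L [1.     0.0008] tilt [-0.9999  0.0098  0.0138]
```

View pics/wrist6.png

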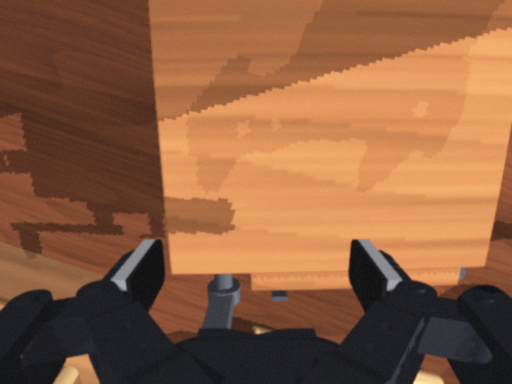

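View pics/side6.png

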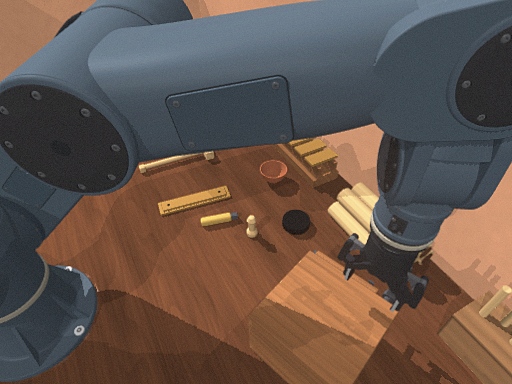

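```bash
python3 -m inch '[{"tx":0,"ty":0,"tz":-0.009,"spin":0},{"tx":0.014,"ty":0,"tz":0,"spin":0},{"tx":0.013,"ty":0,"tz":0,"spin":0},{"tx":0,"ty":-0.02,"tz":0,"spin":0}]'
python3 chk.py | head -1
python3 -m inch '[{"tx":0,"ty":-0.015,"tz":0,"spin":0},{"tx":0,"ty":-0.015,"tz":0,"spin":0},{"tx":0,"ty":-0.015,"tz":0,"spin":0}]'
python3 chk.py | head -1; python3 -c "
from h import *
snap('wrist','wrist7');snap('side','side7');print(env.get_state()['q'])"
```

```text
clock: 7.58
eef_pos: [0.6389, -0.3938, 0.1712]
eef_rot: [[-0.012, -0.944, -0.331], [0.009, -0.331, 0.944], [-1.0, 0.009, 0.012]]
ft_force: [0.4, -0.9, 1.0]
width: 1.0
L [-0.084   0.0524  0.1712] F tool [-1.0133 -0.0889 -1.0236] Y axis L [1.     0.0016] tilt [-0.9999  0.0087  0.0121]
clock: 7.95
eef_pos: [0.6831, -0.3756, 0.1728]
eef_rot: [[-0.011, -0.943, -0.333], [0.008, -0.333, 0.943], [-1.0, 0.008, 0.011]]
ft_force: [0.4, 0.1, 0.4]
width: 0.998
L [-0.1318  0.0498  0.1728] F tool [-0.4304 -0.3723 -0.0559] Y axis L [1.     0.0034] tilt [-0.9999  0.0075  0.011 ]
[-28.7922  56.2657  63.2355  97.7674   0.1096 -48.3042]
```

View pics/wrist7.png

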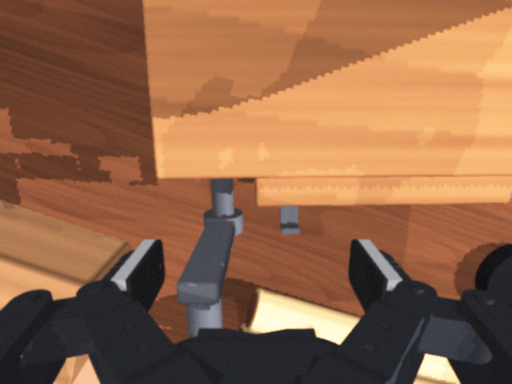

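View pics/side7.png

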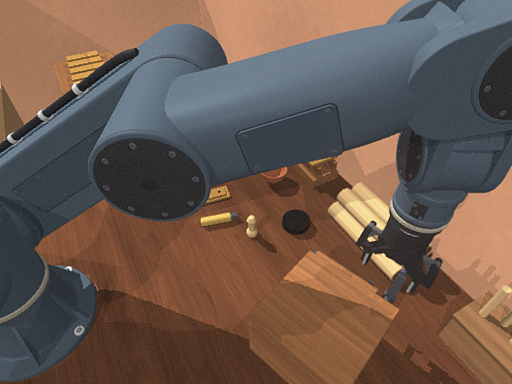

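```bash
python3 -m inch '[{"tx":0.003,"ty":0,"tz":0.007,"spin":0},{"tx":0.003,"ty":0,"tz":0.008,"spin":0},{"tx":0.003,"ty":0,"tz":0.008,"spin":0}]'
python3 chk.py | head -1
python3 -m inch '[{"tx":0.003,"ty":0,"tz":0.008,"spin":0},{"tx":0.003,"ty":0,"tz":0.008,"spin":0}]'
python3 chk.py | head -1; python3 -c "
from h import *
snap('wrist','wrist8')"
```

```text
clock: 8.43
eef_pos: [0.6756, -0.3536, 0.1636]
eef_rot: [[-0.009, -0.943, -0.334], [0.005, -0.334, 0.943], [-1.0, 0.006, 0.008]]
ft_force: [0.2, -2.9, 3.4]
width: 1.002
L [-0.132   0.0265  0.1636] F tool [-3.4257  0.7927 -2.7723] Y axis L [1.     0.0045] tilt [-0.9999  0.0063  0.0079]
clock: 8.68
eef_pos: [0.6696, -0.3386, 0.1595]
eef_rot: [[-0.005, -0.943, -0.334], [0.003, -0.334, 0.943], [-1.0, 0.004, 0.004]]
ft_force: [2.9, -1.9, 0.9]
width: 0.997
L [-0.1312  0.0104  0.1595] F tool [-0.9625 -2.0931 -2.7529] Y axis L [1.     0.0042] tilt [-1.      0.0039  0.0041]
```

View pics/wrist8.png

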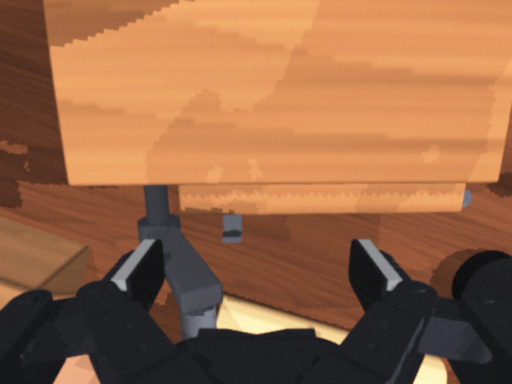

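```bash
python3 -m inch '[{"tx":0.002,"ty":0,"tz":0.008,"spin":0},{"tx":0,"ty":0,"tz":0.008,"spin":0},{"tx":0,"ty":0,"tz":0.008,"spin":0}]'
python3 chk.py | head -1; python3 -c "
from h import *
snap('wrist','wrist9')"
```

```text
clock: 9.1
eef_pos: [0.66, -0.3152, 0.1585]
eef_rot: [[-0.004, -0.943, -0.333], [0.001, -0.333, 0.943], [-1.0, 0.004, 0.002]]
ft_force: [1.2, -1.2, 0.1]
width: 1.003
L [-0.1299 -0.0149  0.1585] F tool [-0.1188 -0.6945 -1.4872] Y axis L [1.     0.0039] tilt [-1.      0.0035  0.0022]
```

View pics/wrist9.png

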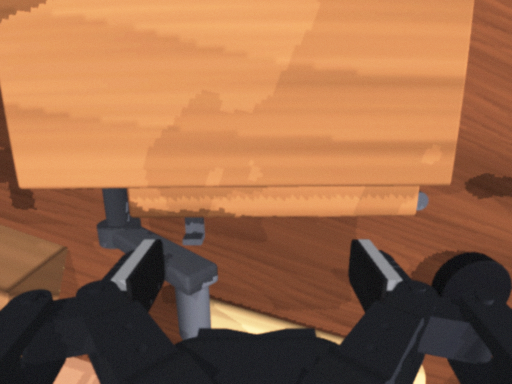

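```bash
python3 -m inch '[{"tx":0,"ty":-0.009,"tz":0.003,"spin":0},{"tx":0.006,"ty":0,"tz":0.003,"spin":0},{"tx":0.007,"ty":0,"tz":0.002,"spin":0},{"tx":0.007,"ty":0,"tz":0.002,"spin":0}]'
python3 chk.py | head -1; python3 -c "
from h import *
snap('wrist','wrist10')"
```

```text
clock: 9.65
eef_pos: [0.6659, -0.3008, 0.1379]
eef_rot: [[-0.003, -0.942, -0.334], [0.001, -0.334, 0.942], [-1.0, 0.003, 0.002]]
ft_force: [-0.7, 0.6, 3.0]
width: 1.0
L [-0.1402 -0.0266  0.1379] F tool [-2.9645  0.4337  0.8388] Y axis L [1.     0.0049] tilt [-1.      0.0026  0.0024]
```

View pics/wrist10.png

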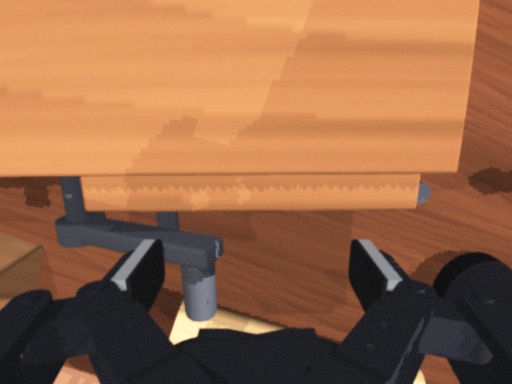

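```bash
python3 -m inch '[{"tx":0.006,"ty":0,"tz":0,"spin":0},{"tx":0.005,"ty":0,"tz":0,"spin":0},{"tx":0.004,"ty":0,"tz":0,"spin":0}]'
python3 chk.py | head -1; python3 -m inch '[{"tx":0.003,"ty":0,"tz":0,"spin":0},{"tx":0.003,"ty":0,"tz":0,"spin":0}]'
python3 chk.py | head -1; python3 -c "
from h import *
snap('wrist','wrist11')"
```

```text
clock: 10.07
eef_pos: [0.6652, -0.3003, 0.1206]
eef_rot: [[-0.005, -0.942, -0.334], [0.003, -0.334, 0.942], [-1.0, 0.004, 0.004]]
ft_force: [-0.4, 1.3, 3.1]
width: 0.996
L [-0.1397 -0.0273  0.1206] F tool [-3.1213 -0.0756  1.3094] Y axis L [1.     0.0049] tilt [-1.      0.0036  0.004 ]
clock: 10.32
eef_pos: [0.6654, -0.3003, 0.1153]
eef_rot: [[-0.004, -0.942, -0.334], [0.002, -0.334, 0.942], [-1.0, 0.003, 0.003]]
ft_force: [-9.6, 7.9, 31.4]
width: 1.001
L [-0.1399 -0.0271  0.1153] F tool [-31.3602   6.5486  10.74  ] Y axis L [1.     0.0049] tilt [-1.      0.0028  0.0031]
```

View pics/wrist11.png

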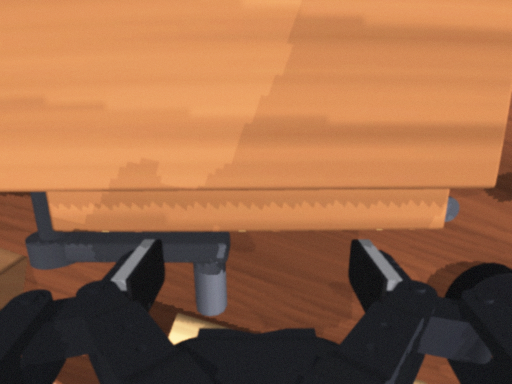

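```bash
python3 -m inch '[{"tx":-0.01,"ty":0,"tz":0,"spin":0},{"tx":-0.03,"ty":0,"tz":0,"spin":0},{"tx":-0.04,"ty":0,"tz":0,"spin":0},{"tx":-0.04,"ty":0,"tz":0.03,"spin":0}]'
python3 chk.py | head -1; python3 -c "
from h import *
snap('wrist','wrist12');snap('side','side12')"
```

```text
clock: 10.88
eef_pos: [0.6541, -0.2732, 0.2353]
eef_rot: [[-0.009, -0.943, -0.332], [0.003, -0.332, 0.943], [-1.0, 0.008, 0.006]]
ft_force: [1.2, 0.5, 0.7]
width: 1.002
L [-0.1381 -0.0565  0.2353] F tool [-0.6785 -1.3355  0.0707] Y axis L [1.     0.0025] tilt [-1.      0.0075  0.0063]
```

View pics/wrist12.png

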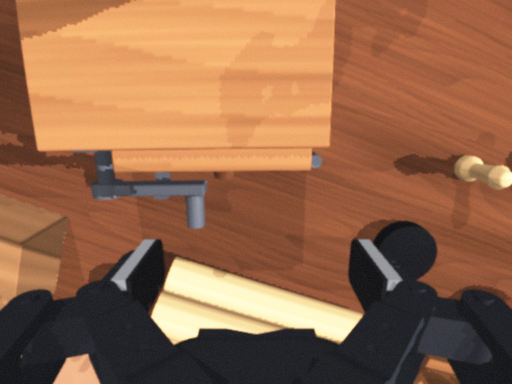

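View pics/side12.png

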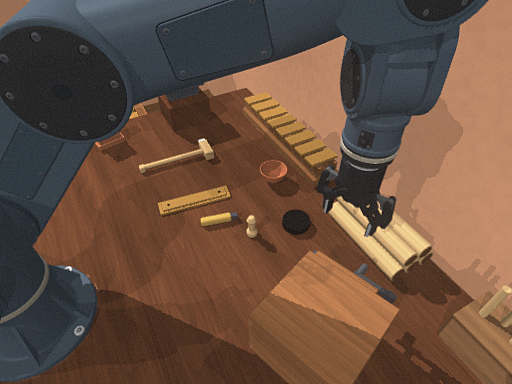

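Run:
```python
from geo import *
for n,fn,(y0,y1,x0,x1),f in [('wrist','wrist12',(120,240,20,350),2.4),('side','side12',(230,330,290,420),5)]:
    c=cams.get_calibration(n)
    print(n,'FH,FL',proj(c,L2W([-.1,-.105,.16])),proj(c,L2W([-.1,.105,.16])))
    for th in (0,.1,.2): print(th,*[proj(c,L2W(p))[0] for p in (latch(th,.075,-.173),latch(th,.085,-.143),latch(th,0,-.143))])
    for a in (0,.05): print('door',a,*[proj(c,L2W(door(a,q,.018,.152)))[0] for q in (.001,.149)])
    im=cv2.imread(f'pics/{fn}.png')[y0:y1,x0:x1]; cv2.imwrite(f'pics/z_{fn}.png',cv2.resize(im,None,fx=f,fy=f,interpolation=cv2.INTER_CUBIC))
```

```text
wrist FH,FL [[321.3334 146.4254]] [[ 33.4218 145.9023]]
0 [190.4589 221.422 ] [200.1541 189.2305] [104.4513 188.6532]
0.1 [188.3151 224.4854] [197.9279 191.8357] [104.4513 188.6532]
0.2 [185.2066 227.6716] [194.5532 194.5716] [104.4513 188.6532]
door 0 [303.2132 168.8714] [108.0051 167.9075]
door 0.05 [304.406  168.9165] [110.4906 177.4374]
side FH,FL [[311.2968 249.9923]] [[401.4097 310.1087]]
0 [366.9729 266.4241] [356.0425 272.4673] [391.6974 295.8515]
0.1 [367.8751 264.6187] [356.9914 270.4395] [391.6974 295.8515]
0.2 [369.0853 262.997 ] [358.291  268.6223] [391.6974 295.8515]
door 0 [319.7532 249.9138] [380.5956 289.9422]
door 0.05 [319.4232 249.6845] [381.8858 287.1764]
```

View pics/z_wrist12.png

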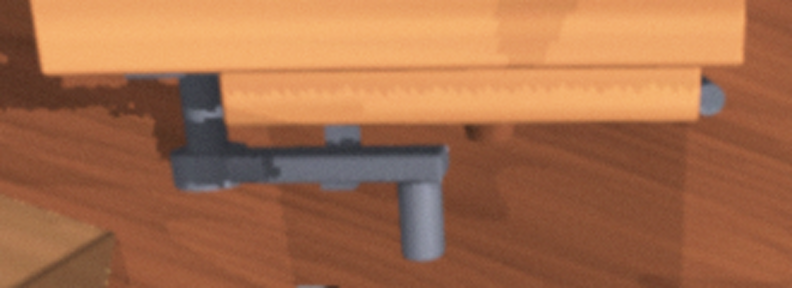

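View pics/z_side12.png

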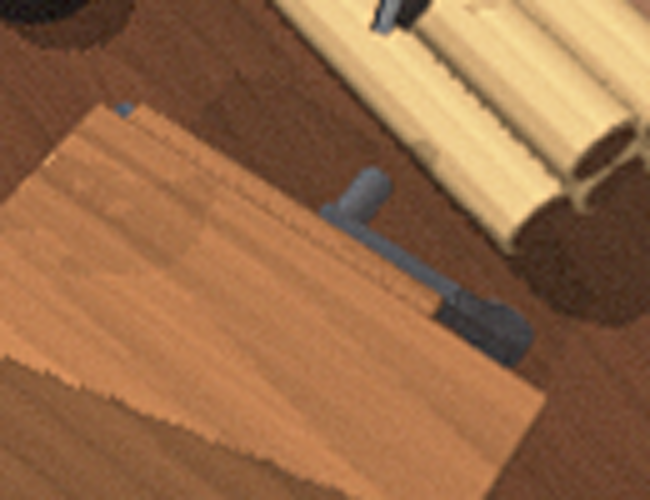

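```bash
python3 -m inch '[{"tx":-0.03,"ty":0.02,"tz":0.05,"spin":0},{"tx":-0.03,"ty":0.02,"tz":0.05,"spin":0},{"tx":-0.02,"ty":0.03,"tz":0.05,"spin":0},{"tx":0,"ty":0.05,"tz":0,"spin":0},{"tx":0,"ty":0,"tz":0,"spin":0},{"tx":0,"ty":0,"tz":0,"spin":0}]'
python3 -c "
from h import *
snap('top','top13');snap('side','side13')"
```

```text
clock: 11.72
eef_pos: [0.4897, -0.1688, 0.3182]
eef_rot: [[-0.005, -0.942, -0.336], [0.002, -0.336, 0.942], [-1.0, 0.004, 0.003]]
ft_force: [0.8, -1.0, 0.2]
width: 1.002
```

View pics/top13.png

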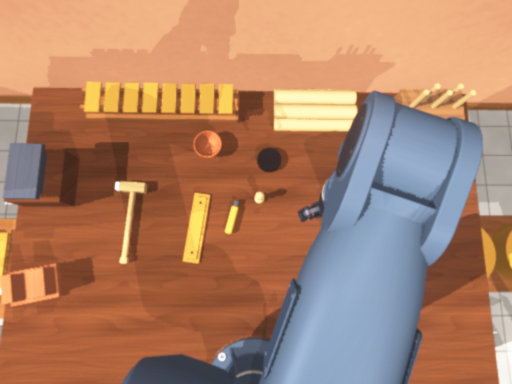

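View pics/side13.png

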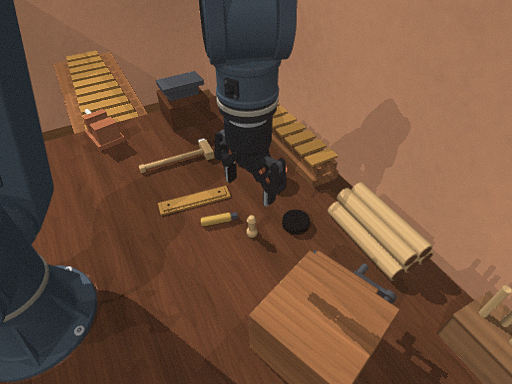

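The top view shows every loose item at its original pixel position. The side view shows the door shut, the bar level at about (375,280), and the gripper well clear, so I'm handing the job in.

```bash
python3 -c "
from plant import env
s=env.get_state();print(s['clock'],s['qd']);print(env.finish_job())"
```

```text
11.825 [ 0.19156696  0.59888588  0.34908871 -0.02384703  0.13977975 -0.04979915]
the job is handed in; nothing more can be done
None
```

The locker door is shut and the latch bar lies level across it. The job was handed in at 11.8 s of the 54 s allowed, with the arm clear of everything.

- **Door:** I eased it shut from about 0.49 rad with the closed fingertips, slowing near the end. It met its stop at about 17 N, with the fingertips where the shut door's face should be. It stayed shut after I backed away.
- **Latch bar:** I opened the jaws around the bar from above the roof and pushed it over with one fingertip at 1 to 5 N. I then pressed it down to its stop. The wrist force peaked at 31 N there, more than needed but under the limits.
- **Last checks:** The wrist and side views put the latch at about 0 rad and the door at 0 within about 0.01 rad. All the loose things are at their original places in the top view. The gripper's last height was 0.32 m, with the wrist force at about 1 N, which is noise.
- **Disagreements:** My wrist-camera measurements of the locker were 3 to 4 mm off those from the fixed cameras. I allowed for this in the clearances. My first move command was refused because each row needs all four numbers, so nothing moved.

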